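Close the food box and hold up its date slide

ROBOT

A 7-joint arm with a two-finger parallel gripper is mounted at the origin on the work surface. World frame = base frame: x ahead of the robot, y to its left, z up, the work surface at z = 0. Lengths are in m, angles in rad, forces in N, time in s.
With the tool pointing down it reaches from about 0.425 to 0.875 m from the base axis. Payload 4.7 kg.
Tool frame: the origin (TCP) lies on the centre line of the jaws, within the pads' length; the fingertips stand 19 mm ahead of it and the grasp point (between the pads) is the TCP (ctrl.nose_length is the distance from the TCP to the fingertips, in m); z points along the fingers, x is the direction in which the jaws open and shut, and the axes are right-handed (so a half turn about z gives the same grasp; the last joint's range is limited). The gripper opens to 87 mm and grips with 3 to 60 N. Pads are 19 mm wide; open, the fingers measure 117 mm over their backs; the gripper's body (75 mm by 190 mm) begins 51 mm behind the grasp point.
Start: joints at [1.256, 0.321, -0.07, 1.45, 0.023, 1.371, -0.057], TCP at [0.21, -0.615, 0.217] pointing down, gripper open.
Joint ranges: [-2.86, 2.86], [-0.3, 2.09], [-1.38, 1.24], [0.06, 2.45], [-1.56, 4.7], [0.09, 2.05], [-2.69, 2.69]. Speed limits (rad/s): [2.57, 2.57, 3.14, 3.14, 3.14, 3.14, 3.14].

INTERFACE

Orientations are given as a rotation vector (axis times angle).
In Python, from bench import ctrl gives the robot as it stands. The module is installed in compiled form; this text tells all that it offers.
- The arm moves only by the shell command python3 -m crank 'ROWS' [OPENING] [FORCE]. ROWS is a JSON object of lists of equal length, an entry for each row: "dp": the shift along the tool's x, y, z in cm, a list of three; "delta_rot": the turn, a rotation vector about the tool's x, y, z in rad, a list of three. In form: {"dp": [[x, y, z], ...], "delta_rot": [[rx, ry, rz], ...]}. A call has exactly 8 rows; each row shifts and turns the commanded pose from where the row before left it, along the tool's axes as they then stand; what a row does not reach is not made up. A row lasts 1/10 s, in which the tool goes at most 50 mm and 8.59 degrees, less where a joint would pass 70% of its speed; a pose out of reach is approached as far as the arm can. A call with a gripper value outside its range is refused whole. OPENING is the finger opening in cm, from 0 to 8.7, set as the call begins (- or left out, the last holds). The fingers move at their own pace and stop on an object; FORCE is the grip in N (left out, the last holds). Time passes only in rows, so rows that do not move let the fingers close, or fill a call up. It gives the time, the measured TCP pose, the force and the opening at its end, in the units of the state.
- ctrl.get_state(): the state, without advancing time (a new reading comes with each control period).
- ctrl.get_image(name): name is "scene" or "top" or "wrist"; returns the picture (384x512x3 uint8, blue, green, red); there is no depth.
- ctrl.camera_info(name): a dict with "camera_matrix" (3x3 intrinsics, pixels), "xyz" and "orientation" of the camera in the world. Camera axes: x right, y down, z forward; pixel columns grow to the right and rows downward; lengths in m; the calibration is good to about 2 mm. A picture is of the moment at which its call begins: read the wrist's pose just before it. camera_info takes no time and is no camera call; for the wrist camera it gives the pose at the moment of the call.
- ctrl.close_job(): hands the job in, once; it reports no verdict.
The state is a dict: "time": time; "joint_positions": joint angles; "qd": joint speeds; "joint_torque": joint torques, N m; "position": TCP position; "tool_rot": TCP orientation; "ft_force": force on the tool from outside, world axes, zero at the start; "torque": the same for the moment, N m; "grip_width": opening from 0.0 (shut) to 1.0 (fully open).
Only numpy, scipy, OpenCV 4.12 (cv2) and the standard library are available. Lean on these libraries where they do the work, as an engineer would, in place of code of your own. Each camera call takes 0.05 s, during which the arm holds its last target.

TASK

Close the food box's lid gently all the way, then take the date slide out of its wooden stand and hold it up over the middle of the closed lid, about a hand's breadth (10 cm) above it, for the cook to write on. Find its frosted end by the small corner notch: the label face must be turned upward, at a slant of about 45 degrees or flatter, and the frosted end must point to the right-hand side of the box as the robot looks at it. Finish while still holding the slide there, lid closed, and leave the bowl, the jar and the spoon where they are.

Things in the scene. Friction and masses are not known exactly. Their poses are not given: they have to be found in the camera images.
- box: White open food box, fixed to the counter, 140 (x) x 200 (y) x 75 mm high, walls 6 mm. Origin: centre of its underside. Its x axis points away from the robot to the hinge side (box turned up to 0.35 rad), y to its left, z up.
- lid (a joint): Hinge of the wooden lid on the box's far (+x) rim: 0 = closed flat, grows as it opens (starts 0.7 to 1.1 rad). Stiff: the lid (180 g) stays where it is left; 2 to 3 N at its free edge moves it. Lid 146 mm from hinge to free edge, 206 mm wide, 10 mm thick, plus a 60 mm wide tab reaching 159 mm from the hinge. Open, its inside faces the robot; its free edge comes towards the robot and down to close.
- lid_hinge (a point): Point on the hinge axis (the box's y axis) at mid width, level with the lid's underside: 72 mm along the box's x axis from the box's centre, 75.5 mm above the counter. The closed lid's top is 85.5 mm above the counter.
- box_right_mark (a point): Point over the lid 50 mm to the right (-y of the box) of the box's centre, at the closed lid's top. The frosted end must be above this.
- box_left_mark (a point): Point over the lid 50 mm to the left (+y of the box) of the box's centre, at the closed lid's top. The plain end must be above this.
- stand: Round wooden stand, fixed, 120 mm across, 12 mm thick, with two rails 80 mm long and 12 mm thick, their tops 28.5 mm above the counter, and a 9 mm slot between them along the stand's x axis, whose floor is 12 mm above the counter. It may be turned any way round. Origin: centre of its underside.
- slide: Loose pale grey plate 100 x 56 x 6 mm, 40 to 85 g, standing on a long edge in the slot, its upper 39 mm above the rails. Origin: middle of its lower edge. x: to the frosted end; z: to the edge uppermost in the stand; y: out of the label face, whose last 34 mm at +x are frosted white (back plain). A 16 x 16 mm notch is cut from the (+x, +z) corner: facing the label, it is at the upper left.
- slide_mid (a point): Centre of the slide's plate, 28 mm above its lower edge.
- slide_frost (a point): Middle of the frosted (notched) short end, 50 mm from the plate's centre. Seen from above in the stand, looking from the plain end to the notched end, the label face is on the left-hand side.
- slide_plain (a point): Middle of the plain short end, 50 mm from the plate's centre on the other side.
- bowl: Blue bowl, 130 mm across, 55 mm high, bystander. Origin: centre of its underside.
- crock: White lidded jar, 84 mm across, 85 mm high, bystander. Origin: centre of its underside.
- spoon: Wooden spoon lying on the counter, bystander.
Not all that is in view belongs to the job. Several things have the shape of the slide; the one meant has the colours described above. Of the things shaped like the stand, the wooden one is meant.

How it is judged:
By the outcome, as a careful person would: the job done as asked, in the order asked, and still so for the second after the job is handed in, while the arm keeps its last pose, push and grip.
It also fails if it takes over 58 s, if anything falls off the work surface, if the arm or the gripper's body presses on something with over 40 N, if the wrist force passes 120 N, or if a joint passes its speed limit or range.

## Working session

There is one attempt and no reset: what is moved stays moved. The work goes in short steps, Python scripts to look and compute and a shell command to move; the robot and the scene stay as the last step left them, time stands still between calls to the robot, and variables do not carry over. Pictures are saved under pics/ and viewed, and the job is handed in when it is done.

```bash
mkdir -p pics; python3 - <<'E'
from bench import ctrl
import cv2
s=ctrl.get_state();print(s, ctrl.nose_length)
for n in ["scene","top","wrist"]:
    i=ctrl.camera_info(n);print(n,i)
    cv2.imwrite(f"pics/{n}0.png",ctrl.get_image(n))
E
```

```text
{'time': 0.0, 'joint_positions': array([ 1.25612343,  0.32180119, -0.07005578,  1.4516722 ,  0.02258691,
        1.37079535, -0.05690975]), 'qd': array([-0.00054918, -0.00239131, -0.00202035, -0.0002879 , -0.00090707,
       -0.00157673, -0.00034496]), 'joint_torque': array([-1.21813091e-04, -4.91287029e+01, -4.03951239e-01, -3.12532961e+01,
       -6.38588704e-02,  4.40629700e-02,  1.73648696e-04]), 'position': array([ 0.20963076, -0.61467306,  0.21557687]), 'tool_rot': array([-2.55418682e+00,  1.82737894e+00,  2.49715243e-03]), 'ft_force': array([-0.89827583,  1.05598714, -0.18552827]), 'torque': array([ 0.02411523, -0.01406802,  0.02126511]), 'grip_width': 0.998217088129801} 0.019
scene {'camera_matrix': array([[386.24805202,   0.        , 260.87634847],
       [  0.        , 386.24805202, 193.25170337],
       [  0.        ,   0.        ,   1.        ]]), 'xyz': array([1.41337958, 0.26252476, 0.99430501]), 'orientation': array([-1.51133822, -2.04511776,  0.83443747])}
top {'camera_matrix': array([[489.28983197,   0.        , 260.65995139],
       [  0.        , 489.28983197, 195.0605267 ],
       [  0.        ,   0.        ,   1.        ]]), 'xyz': array([0.284726  , 0.01102985, 1.76518934]), 'orientation': array([-2.16464323,  2.13544713, -0.16750678])}
wrist {'camera_matrix': array([[287.39093101,   0.        , 253.45688982],
       [  0.        , 287.39093101, 189.16326217],
       [  0.        ,   0.        ,   1.        ]]), 'xyz': array([ 0.28399362, -0.590479  ,  0.38366771]), 'orientation': array([ 2.35869373, -1.68716962, -0.24537321])}
```

View pics/scene0.png

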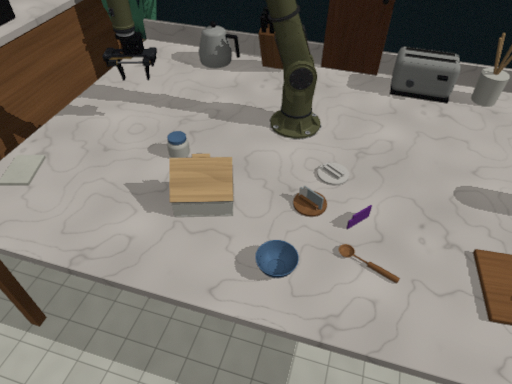

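View pics/top0.png

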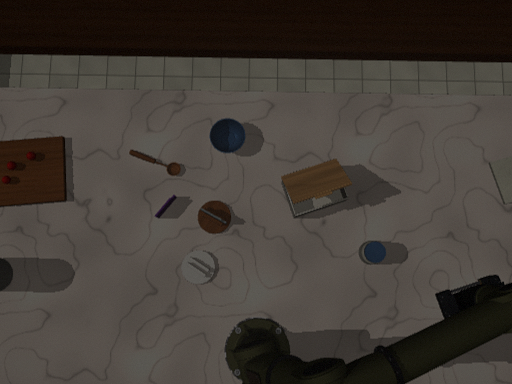

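View pics/wrist0.png

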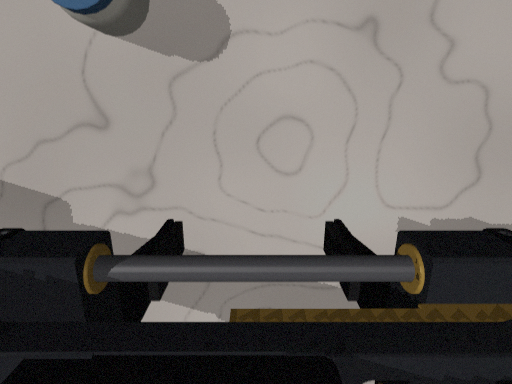

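The top view shows the box at about (317,190), the wooden stand at (215,217), the bowl at (228,135) and the jar at (375,252). The decoys are a white stand at (198,267) and a purple plate at (166,206). Next I'll zoom in.

```bash
cat > h.py <<'E'
import numpy as np, cv2
from scipy.spatial.transform import Rotation as R
from bench import ctrl
def cam(n,info=None):
    i=info or ctrl.camera_info(n); return i["camera_matrix"],np.array(i["xyz"]),R.from_rotvec(i["orientation"]).as_matrix()
def ray(n,uv,info=None):
    K,p,M=cam(n,info); d=M@np.linalg.solve(K,[uv[0],uv[1],1.]); return p,d/np.linalg.norm(d)
def plane(n,uv,z,info=None):
    p,d=ray(n,uv,info); return p+d*(z-p[2])/d[2]
def proj(n,X,info=None):
    K,p,M=cam(n,info); c=K@(M.T@(np.array(X)-p)); return c[:2]/c[2]
E
python3 - <<'E'
import cv2
a=cv2.imread("pics/top0.png");b=cv2.imread("pics/scene0.png")
def z(im,x0,y0,x1,y1,k,n): 
    c=cv2.resize(im[y0:y1,x0:x1],None,fx=k,fy=k,interpolation=cv2.INTER_CUBIC); c=cv2.convertScaleAbs(c,alpha=1.6); cv2.imwrite(n,c)
z(a,170,180,250,240,9,"pics/t_stand.png")
z(a,270,150,370,225,8,"pics/t_box.png")
z(b,285,170,345,220,12,"pics/s_stand.png")
z(b,155,140,245,225,7,"pics/s_box.png")
E
```

```text
(no output)
```

View pics/t_stand.png

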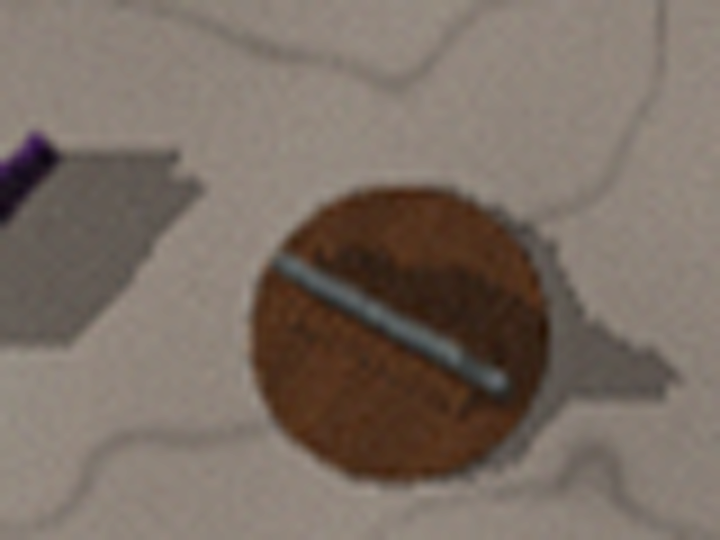

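View pics/t_box.png

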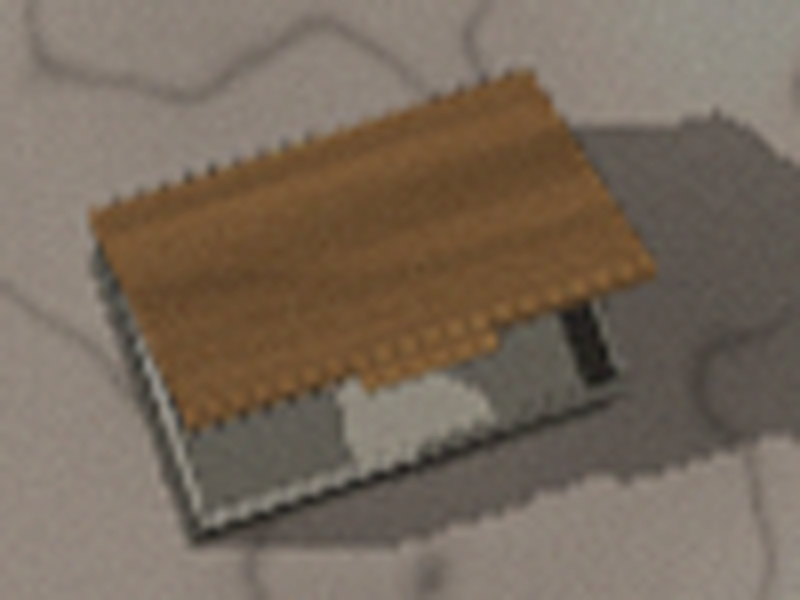

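View pics/s_stand.png

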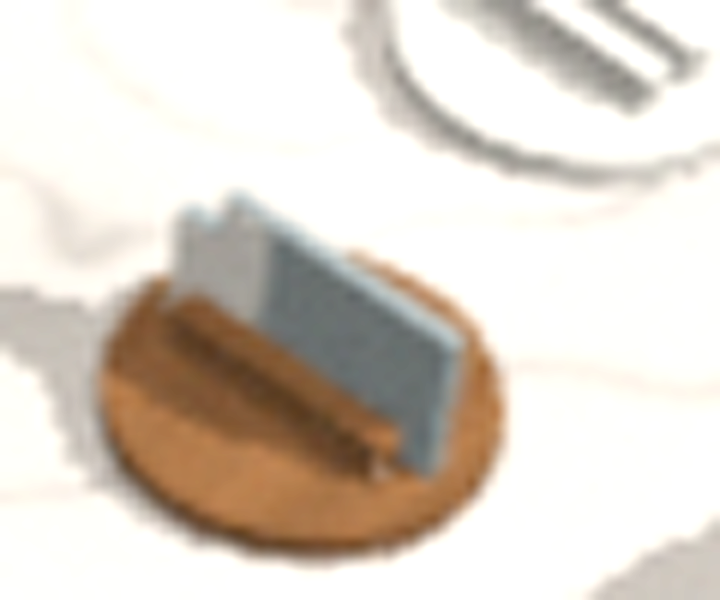

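View pics/s_box.png

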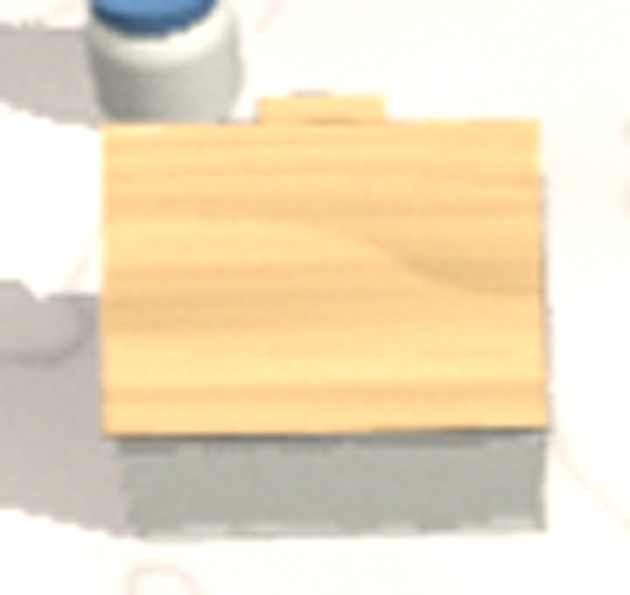

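```bash
python3 - <<'E'
from h import *
T=lambda u,v:(170+(u+.5)/9-.5,180+(v+.5)/9-.5)
B=lambda u,v:(270+(u+.5)/8-.5,150+(v+.5)/8-.5)
S=lambda u,v:(285+(u+.5)/12-.5,170+(v+.5)/12-.5)
SB=lambda u,v:(155+(u+.5)/7-.5,140+(v+.5)/7-.5)
pl=plane("top",T(278,256),.068); nt=plane("top",T(455,352),.068); fr=plane("top",T(506,385),.052)
print("slide",pl,nt,fr,np.linalg.norm(pl-fr),np.degrees(np.arctan2(*(fr-pl)[1::-1])))
print("scene: plain top",plane("scene",S(458,345),.068),"notch corner",plane("scene",S(238,195),.068),"frost top",plane("scene",S(185,210),.052))
print("stand c", plane("top",T(400,332),.012), plane("scene",S(303,400),.012))
print("bowl",plane("top",(228,135),.055),"jar",plane("top",(375,252),.085))
nl=plane("top",B(192,540),.0);nl75=plane("top",B(200,520),.075);nr75=plane("top",B(615,392),.075)
print("box near", nl,nl75,nr75,np.linalg.norm(nl75-nr75))
print("box far bottom scene",plane("scene",SB(135,540),0),plane("scene",SB(543,530),0), "hinge", plane("scene",SB(103,436),.0755),plane("scene",SB(549,430),.0755))
print("hinge top",plane("top",B(92,210),.084),plane("top",B(530,70),.084))
# tri for tab
def tri(a,b):
    p,d=ray("top",a);q,e=ray("scene",b)
    s=np.linalg.lstsq(np.c_[d,-e],q-p,rcond=None)[0];X=p+s[0]*d;Y=q+s[1]*e
    return (X+Y)/2,np.linalg.norm(X-Y)
# outer top corners free edge
print(tri(B(495,330),SB(257,97)),tri(B(352,375),SB(383,97)))
print(tri(B(655,268),SB(103,124)),tri(B(183,415),SB(540,120)))
E
```

```text
slide [0.48558396 0.20566773 0.068     ] [0.44920276 0.13620733 0.068     ] [0.43812323 0.1172079  0.052     ] 0.1016546286973596 -118.21458222725781
scene: plain top [0.49164598 0.20847288 0.068     ] notch corner [0.45112119 0.13704179 0.068     ] frost top [0.44529163 0.12145134 0.052     ]
stand c [0.46234177 0.16248616 0.012     ] [0.47158985 0.16599138 0.012     ]
bowl [0.75266478 0.11632773 0.055     ] jar [ 0.34046476 -0.39728597  0.085     ]
box near [ 0.46531067 -0.1246657   0.        ] [ 0.46640689 -0.12235005  0.075     ] [ 0.52512092 -0.3036013   0.075     ] 0.19052389529003985
box far bottom scene [ 0.66255213 -0.2653118   0.        ] [ 5.97262912e-01 -7.78549929e-02 -1.11022302e-16] hinge [ 0.66526084 -0.26792867  0.0755    ] [ 0.59949997 -0.07058419  0.0755    ]
hinge top [ 0.60086871 -0.07405589  0.084     ] [ 0.66629927 -0.26630047  0.084     ]
(array([ 0.53437437, -0.23423823,  0.18515217]), np.float64(1.2755597471523203e-05)) (array([ 0.51553004, -0.17704914,  0.18432774]), np.float64(0.0028308443833822664))
(array([ 0.56275939, -0.30186866,  0.17445133]), np.float64(0.0009098382961791353)) (array([ 0.49878685, -0.1071298 ,  0.17477819]), np.float64(0.0005211541380074909))
```

```bash
python3 -m crank '{"dp":[[-1.8,-2.7,-0.5],[-1.8,-2.7,-0.5],[-1.8,-2.7,-0.5],[-1.8,-2.7,-0.5],[-1.8,-2.7,-0.5],[-1.8,-2.7,-0.5],[-1.8,-2.7,-0.5],[-1.8,-2.7,-0.5]],"delta_rot":[[0,0,0],[0,0,0],[0,0,0],[0,0,0],[0,0,0],[0,0,0],[0,0,0],[0,0,0]]}' 0 20
```

```text
time: 0.95
position: [0.3683, -0.4079, 0.2567]
tool_rot: [2.555, -1.828, -0.001]
ft_force: [0.5, 0.2, 0.3]
grip_width: 0.355
```

```bash
cat > go.py <<'E'
import sys; from h import *
# usage: go.py x y z -> remaining shift in tool axes (cm)
s=ctrl.get_state(); M=R.from_rotvec(s["tool_rot"]).as_matrix()
t=np.array(list(map(float,sys.argv[1:4])))
print("t",round(s["time"],2),"p",s["position"].round(4),"tool x,z",M[:,0].round(3),M[:,2].round(3),"F",s["ft_force"].round(1),"g",round(s["grip_width"],3)); print("q",s["joint_positions"].round(2)); print("shift cm",(M.T@(t-s["position"])*100).round(2))
E
python3 go.py .533 -.203 .25
```

```text
t 0.95 p [ 0.3683 -0.4079  0.2567] tool x,z [ 0.323 -0.946 -0.   ] [-0.  0. -1.] F [0.5 0.2 0.3] g 0.355
q [ 1.01  0.1  -0.23  1.64  0.02  1.41 -0.47]
shift cm [-14.08 -22.2    0.66]
```

```bash
python3 -m crank '{"dp":[[-1.8,-2.9,0],[-1.8,-2.9,0],[-1.8,-2.9,0],[-1.8,-2.9,0],[-1.8,-2.9,0],[-1.8,-2.9,0],[-1.8,-2.8,0],[-1.4,-1.8,0]],"delta_rot":[[0,0,0],[0,0,0],[0,0,0],[0,0,0],[0,0,0],[0,0,0],[0,0,0],[0,0,0]]}'
python3 go.py .533 -.203 .21; python3 -c "
from h import *
cv2.imwrite('pics/w1.png',ctrl.get_image('wrist'));cv2.imwrite('pics/s1.png',ctrl.get_image('scene')[60:300,60:380])"
```

```text
time: 1.75
position: [0.5321, -0.203, 0.2563]
tool_rot: [-2.557, 1.824, 0.001]
ft_force: [1.0, -0.6, 0.2]
grip_width: 0.006
t 1.75 p [ 0.5321 -0.203   0.2563] tool x,z [ 0.325 -0.946 -0.001] [ 0.     0.001 -1.   ] F [ 1.  -0.6  0.2] g 0.006
q [ 0.71  0.16 -0.44  1.58  0.07  1.41 -0.97]
shift cm [ 0.04 -0.08  4.63]
```

View pics/w1.png

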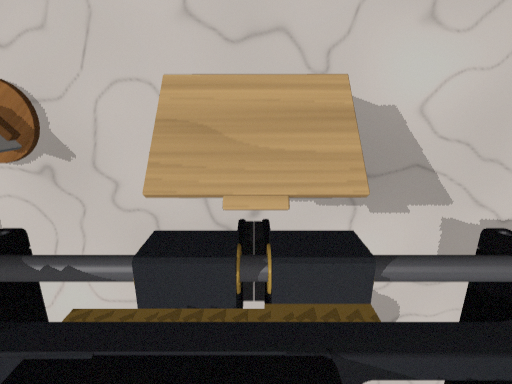

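View pics/s1.png

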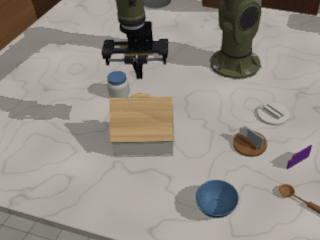

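```bash
python3 - <<'E'
from h import *
i=ctrl.camera_info("wrist");p=ctrl.get_state()["position"]
print("tip",proj("wrist",p-[0,0,.019]),"below",proj("wrist",[p[0],p[1],.175]))
for uv in [(143,195),(368,193)]: print(plane("wrist",uv,.175))
for uv in [(163,74),(348,74)]: print(plane("wrist",uv,.084))
E
```

```text
tip [252.51977049 220.91519453] below [252.89173088 194.37456058]
[ 0.49906996 -0.10664418  0.175     ]
[ 0.56837915 -0.29906055  0.175     ]
[ 0.60453954 -0.07024584  0.084     ]
[ 0.67183272 -0.26324262  0.084     ]
```

```bash
python3 -m crank '{"dp":[[0,-0.7,0.5],[0,-0.7,1],[0,0,1.2],[0,0,1],[0,0,0.7],[0,0,0.5],[0,0.1,0.5],[0,0.1,0.5]],"delta_rot":[[0,0,0],[0,0,0],[0,0,0],[0,0,0],[0,0,0],[0,0,0],[0,0,0],[0,0,0]]}'
python3 go.py .533 -.203 .1045;
python3 -m crank '{"dp":[[0,0.1,0.5],[0,0.1,0.5],[0,0.1,0.5],[0,0.1,0.5],[0,0.1,0.5],[0,0.1,0.5],[0,0.1,0.5],[0,0.1,0.5]],"delta_rot":[[0,0,0],[0,0,0],[0,0,0],[0,0,0],[0,0,0],[0,0,0],[0,0,0],[0,0,0]]}'
python3 go.py .533 -.203 .1045
```

```text
time: 2.65
position: [0.5422, -0.202, 0.1976]
tool_rot: [2.555, -1.828, 0.001]
ft_force: [-0.9, 1.1, -0.6]
grip_width: 0.003
t 2.65 p [ 0.5422 -0.202   0.1976] tool x,z [ 0.323 -0.946  0.001] [ 0. -0. -1.] F [-0.9  1.1 -0.6] g 0.003
q [ 0.7   0.21 -0.44  1.65  0.09  1.31 -1.  ]
shift cm [-0.2   0.9   9.31]
time: 3.45
position: [0.5347, -0.2045, 0.1574]
tool_rot: [-2.555, 1.828, -0.001]
ft_force: [0.6, 0.8, 1.0]
grip_width: 0.005
t 3.45 p [ 0.5347 -0.2045  0.1574] tool x,z [ 0.323 -0.947  0.   ] [ 0.001 -0.    -1.   ] F [0.6 0.8 1. ] g 0.005
q [ 0.71  0.22 -0.44  1.71  0.1   1.23 -1.  ]
shift cm [-0.2   0.11  5.29]
```

```bash
python3 -c "
from h import *
a=ctrl.get_image('wrist');b=cv2.resize(ctrl.get_image('scene')[60:240,100:340],None,fx=2,fy=2)
cv2.imwrite('pics/w2.png',np.hstack([cv2.resize(a,(480,360))[:, :320],b[:360,:480]]))"
```

```text
(no output)
```

View pics/w2.png

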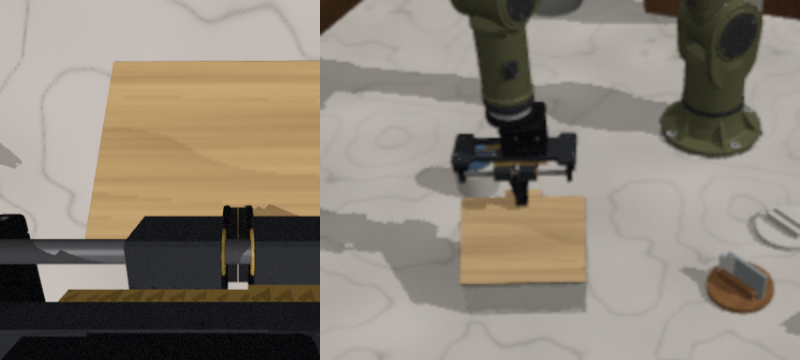

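The fingertips are on the lid's free edge and the lid is coming down. I'll keep going.

```bash
python3 -m crank '{"dp":[[0,0.1,0.5],[0,0.1,0.5],[0,0.1,0.5],[0,0.1,0.5],[0,0.1,0.5],[0,0,0.5],[0,0,0.4],[0,0,0.4]],"delta_rot":[[0,0,0],[0,0,0],[0,0,0],[0,0,0],[0,0,0],[0,0,0],[0,0,0],[0,0,0]]}'
python3 -m crank '{"dp":[[0,0,0.4],[0,0,0.4],[0,0,0.3],[0,0,0.2],[0,0,0.2],[0,0,0.1],[0,0,0],[0,0,0]],"delta_rot":[[0,0,0],[0,0,0],[0,0,0],[0,0,0],[0,0,0],[0,0,0],[0,0,0],[0,0,0]]}'
python3 go.py .533 -.203 .1045
```

```text
time: 4.35
position: [0.5298, -0.2059, 0.1192]
tool_rot: [2.555, -1.828, -0.0]
ft_force: [0.5, -0.0, 1.8]
grip_width: 0.007
time: 5.15
position: [0.5299, -0.2059, 0.1036]
tool_rot: [-2.555, 1.828, -0.0]
ft_force: [0.2, 0.0, -0.6]
grip_width: 0.004
t 5.15 p [ 0.5299 -0.2059  0.1036] tool x,z [ 0.323 -0.946 -0.   ] [ 0.  0. -1.] F [ 0.2  0.  -0.6] g 0.004
q [ 0.7   0.26 -0.43  1.78  0.12  1.12 -1.01]
shift cm [-0.17 -0.39 -0.09]
```

```bash
python3 -m crank '{"dp":[[0,0,0.1],[0,0,0.1],[0,0,0.1],[0,0,0],[0,0,0],[0,0,0],[0,0,0],[0,0,0]],"delta_rot":[[0,0,0],[0,0,0],[0,0,0],[0,0,0],[0,0,0],[0,0,0],[0,0,0],[0,0,0]]}'
python3 go.py .533 -.203 .1045
```

```text
time: 5.95
position: [0.5299, -0.2059, 0.1006]
tool_rot: [2.555, -1.828, 0.0]
ft_force: [0.0, 0.0, 0.2]
grip_width: 0.006
t 5.95 p [ 0.5299 -0.2059  0.1006] tool x,z [ 0.323 -0.946  0.   ] [ 0. -0. -1.] F [0.  0.  0.2] g 0.006
q [ 0.7   0.27 -0.43  1.79  0.12  1.12 -1.01]
shift cm [-0.18 -0.39 -0.39]
```

```bash
python3 -c "
from h import *
a=ctrl.get_image('wrist');b=cv2.resize(ctrl.get_image('scene')[120:220,140:260],None,fx=4,fy=4,interpolation=2)
cv2.imwrite('pics/w3.png',np.hstack([cv2.resize(a,(480,400))[:, :320],b]))"
```

```text
(no output)
```

View pics/w3.png

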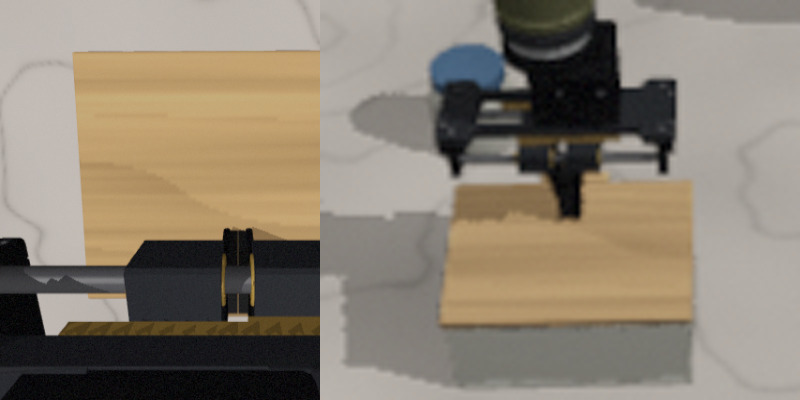

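```bash
python3 -m crank '{"dp":[[0,0,0.1],[0,0,0.1],[0,0,0.1],[0,0,0.1],[0,0,0],[0,0,0],[0,0,0],[0,0,0]],"delta_rot":[[0,0,0],[0,0,0],[0,0,0],[0,0,0],[0,0,0],[0,0,0],[0,0,0],[0,0,0]]}'
python3 go.py .533 -.203 .1045
```

```text
time: 6.85
position: [0.5299, -0.2059, 0.0966]
tool_rot: [-2.555, 1.828, 0.0]
ft_force: [0.9, -0.6, -0.9]
grip_width: 0.007
t 6.85 p [ 0.5299 -0.2059  0.0966] tool x,z [ 0.323 -0.946 -0.   ] [-0.  0. -1.] F [ 0.9 -0.6 -0.9] g 0.007
q [ 0.7   0.27 -0.43  1.79  0.13  1.11 -1.02]
shift cm [-0.17 -0.39 -0.79]
```

```bash
python3 - <<'E'
from h import *
a=ctrl.get_image('top');b=ctrl.get_image('scene');w=ctrl.get_image('wrist')
cv2.imwrite('pics/top4.png',a);cv2.imwrite('pics/scene4.png',b);cv2.imwrite('pics/w4.png',w)
A=cv2.convertScaleAbs(cv2.resize(a[150:225,270:370],None,fx=4,fy=4,interpolation=2),alpha=1.6)
B=cv2.resize(b[150:225,160:260],None,fx=4,fy=4,interpolation=2)
cv2.imwrite('pics/c4.png',np.hstack([A,B]))
# predicted lid top corners closed
c=np.array([.564,-.192]);x=np.array([.949,.316]);y=np.array([-.316,.949]);hg=c+.072*x
for ang in (0,.1):
  for s in (1,-1):
    for d in (.146,.146*0):
      h=d*np.cos(ang)-.01*np.sin(ang); z=.0755+d*np.sin(ang)+.01*np.cos(ang)
      X=np.r_[hg-h*x+s*.103*y,z]; u=proj('top',X);v=proj('scene',X)
      print(ang,s,d,((u-[270,150])*4).round(1),((v-[160,150])*4).round(1)+[400,0],proj('wrist',X).round(0))
E
```

```text
0 1 0.146 [ 93.7 262.9] [694.3  76.5] [104. 273.]
0 1 0.0 [ 41.4 104.1] [690.3 195.5] [68. 47.]
0 -1 0.146 [318.9 191.4] [459.7  79.1] [393. 275.]
0 -1 0.0 [264.3  34.5] [436.4 198.9] [431.  50.]
0.1 1 0.146 [ 94.4 259.2] [693.6  65.4] [ 92. 283.]
0.1 1 0.0 [ 41.  103.1] [690.3 196.5] [67. 45.]
0.1 -1 0.146 [321.5 187.1] [457.  68.] [404. 285.]
0.1 -1 0.0 [264.   33.4] [436.3 199.8] [431.  48.]
```

View pics/c4.png

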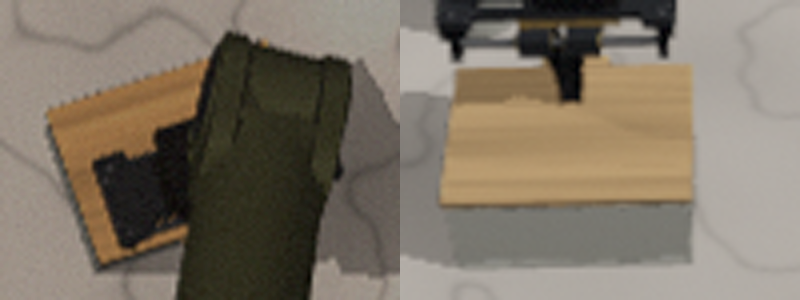

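View pics/w4.png

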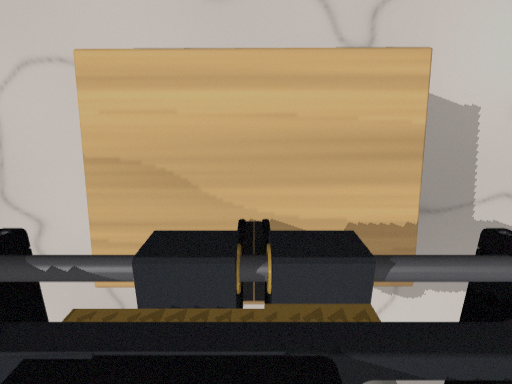

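The free edge is at wrist row 287, and closed would be about 274, so roughly 0.1 rad remains. I'll keep pressing slowly.

```bash
python3 -m crank '{"dp":[[0,0,0.1],[0,0,0.1],[0,0,0.1],[0,0,0.1],[0,0,0.1],[0,0,0.1],[0,0,0],[0,0,0]],"delta_rot":[[0,0,0],[0,0,0],[0,0,0],[0,0,0],[0,0,0],[0,0,0],[0,0,0],[0,0,0]]}'
python3 - <<'E'
from h import *
w=ctrl.get_image('wrist');s=ctrl.get_image('scene')
cv2.imwrite('pics/w5.png',np.hstack([w[:,:300],cv2.resize(s[130:226,160:260],None,fx=4,fy=4,interpolation=2)]))
E
```

```text
time: 7.8
position: [0.5299, -0.2058, 0.0905]
tool_rot: [-2.555, 1.828, 0.0]
ft_force: [0.1, 0.0, 0.7]
grip_width: 0.003
```

View pics/w5.png

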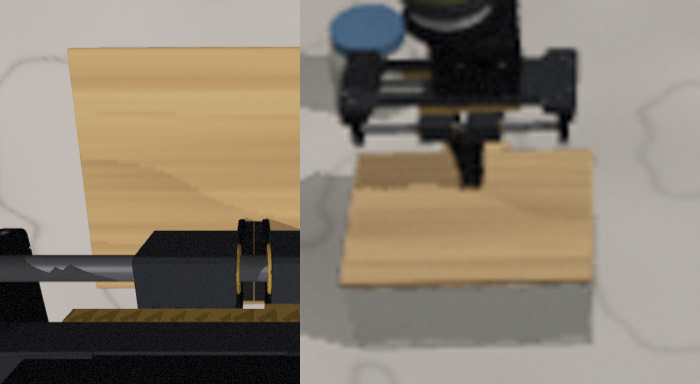

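```bash
python3 - <<'E'
from h import *
w=ctrl.get_image('wrist');cv2.imwrite('pics/w6.png',w)
hsv=cv2.cvtColor(w,cv2.COLOR_BGR2HSV);m=((hsv[...,0]>10)&(hsv[...,0]<28)&(hsv[...,1]>70)&(hsv[...,2]>70)).astype(np.uint8)
for v in (46,48,50,52,60,100,200,220,280,284,286,287,288,290):
    x=np.flatnonzero(m[v]); print(v,(x.min(),x.max(),len(x)) if len(x) else None)
K,p,M=cam('wrist');print(p)
def pt(u,v,wd):
    z=K[0,0]*.206/wd; return p+M@(np.linalg.solve(K,[u,v,1])*z)
for v in (50,60,284,285,286):
    x=np.flatnonzero(m[v]); print(v,pt((x.min()+x.max())/2,v,x.max()-x.min()+1))
s=ctrl.get_state();print(s['position'],s['ft_force'],s['joint_torque'].round(1))
E
```

```text
46 (np.int64(354), np.int64(435), 68)
48 (np.int64(68), np.int64(438), 371)
50 (np.int64(67), np.int64(438), 372)
52 (np.int64(67), np.int64(437), 371)
60 (np.int64(68), np.int64(436), 369)
100 (np.int64(73), np.int64(432), 360)
200 (np.int64(86), np.int64(421), 336)
220 (np.int64(88), np.int64(418), 318)
280 (np.int64(236), np.int64(271), 8)
284 (np.int64(96), np.int64(411), 90)
286 (np.int64(96), np.int64(410), 88)
287 (np.int64(97), np.int64(271), 50)
288 (np.int64(236), np.int64(271), 12)
290 (np.int64(237), np.int64(270), 10)
[ 0.60410569 -0.18130936  0.25857674]
50 [ 0.63141094 -0.17136959  0.08415676]
60 [ 0.62647383 -0.17275454  0.08431325]
284 [ 0.49795227 -0.21749518  0.09626783]
285 [ 0.49736036 -0.21769719  0.09645168]
286 [ 0.49632211 -0.21770588  0.09612155]
[ 0.52989164 -0.20581477  0.09055769] [0.08783852 0.17895438 0.96717745] [  0.  -41.1  -3.3 -28.3  -0.1  -0.   -0. ]
```

```bash
python3 - <<'E'
from h import *
w=cv2.imread('pics/w6.png')
cv2.imwrite('pics/w6z.png',cv2.convertScaleAbs(cv2.resize(w[200:320,190:320],None,fx=6,fy=4.5,interpolation=2),alpha=1.8,beta=30))
p=ctrl.get_state()['position']
for dz in (-.03,-.019,-.01,0,.01):print(dz,proj('wrist',p+[0,0,dz]),proj('wrist',p+[.00949,.00316,dz]))
E
```

```text
-0.03 [252.50636334 215.09741448] [252.59452419 202.26455039]
-0.019 [252.45110004 220.88124495] [252.54315983 207.44874494]
-0.01 [252.4013854  226.08435572] [252.49689058 212.11869141]
0 [252.34065175 232.44070922] [252.44028602 217.83177805]
0.01 [252.27320693 239.49945151] [252.37732327 224.18659609]
```

View pics/w6z.png

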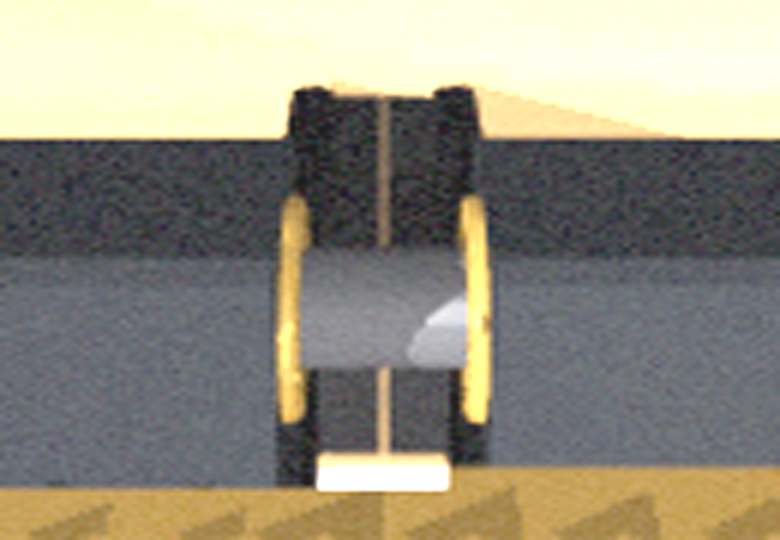

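```bash
cat > lid.py <<'E'
from h import *
w=ctrl.get_image('wrist')
hsv=cv2.cvtColor(w,cv2.COLOR_BGR2HSV);m=((hsv[...,0]>10)&(hsv[...,0]<28)&(hsv[...,1]>70)&(hsv[...,2]>70)).astype(np.uint8)
K,p,M=cam('wrist')
rows=[v for v in range(384) if m[v,:225].sum()>5 and (m[v,285:]).sum()>5 and v<300]
def f(v):
    x=np.flatnonzero(m[v]);wd=x.max()-x.min()+1
    return v,p+M@(np.linalg.solve(K,[(x.min()+x.max())/2,v,1])*K[0,0]*.206/wd)
r=rows
print(f(r[0]+5),f(r[-1]-1))
s=ctrl.get_state();print(s['time'],s['position'].round(4),s['ft_force'].round(1))
E
python3 -m crank '{"dp":[[0,0,0.1],[0,0,0.1],[0,0,0.1],[0,0,0.1],[0,0,0],[0,0,0],[0,0,0],[0,0,0]],"delta_rot":[[0,0,0],[0,0,0],[0,0,0],[0,0,0],[0,0,0],[0,0,0],[0,0,0],[0,0,0]]}'
python3 lid.py
```

```text
time: 8.75
position: [0.5299, -0.2059, 0.0866]
tool_rot: [-2.555, 1.828, -0.0]
ft_force: [-0.2, 0.5, 0.5]
grip_width: 0.003
(51, array([ 0.63032317, -0.17157977,  0.08358125])) (285, array([ 0.49667486, -0.21803392,  0.09147206]))
8.8 [ 0.5299 -0.2059  0.0866] [-0.2 -0.1  0.4]
```

```bash
python3 -m crank '{"dp":[[0,0,0.1],[0,0,0.1],[0,0,0.1],[0,0,0.1],[0,0,0],[0,0,0],[0,0,0],[0,0,0]],"delta_rot":[[0,0,0],[0,0,0],[0,0,0],[0,0,0],[0,0,0],[0,0,0],[0,0,0],[0,0,0]]}'
python3 lid.py
```

```text
time: 9.6
position: [0.5299, -0.2059, 0.0826]
tool_rot: [-2.555, 1.828, -0.0]
ft_force: [0.4, -0.7, 0.1]
grip_width: 0.008
(50, array([ 0.6301363 , -0.17164902,  0.08383529])) (285, array([ 0.49599361, -0.21825238,  0.0864312 ]))
9.65 [ 0.5299 -0.2059  0.0826] [-0.1 -0.5 -0. ]
```

```bash
python3 -m crank '{"dp":[[0,0,0.1],[0,0,0.1],[0,0,0.1],[0,0,0],[0,0,0],[0,0,0],[0,0,0],[0,0,0]],"delta_rot":[[0,0,0],[0,0,0],[0,0,0],[0,0,0],[0,0,0],[0,0,0],[0,0,0],[0,0,0]]}'
python3 lid.py
```

```text
time: 10.45
position: [0.5298, -0.206, 0.0801]
tool_rot: [2.555, -1.828, 0.0]
ft_force: [-1.3, 0.2, 5.1]
grip_width: 0.008
(49, array([ 0.63011198, -0.17177075,  0.08359802])) (285, array([ 0.49588532, -0.21837087,  0.0838455 ]))
10.5 [ 0.5298 -0.206   0.08  ] [-1.8  0.3  5.3]
```

Both edges now read the same height, 83.6 and 83.8 mm, at 5 N, so the lid is closed. I'll lift and go to the stand.

```bash
python3 -m crank '{"dp":[[0,0,-1],[0,0,-3],[0,0,-4],[0,0,-4],[-1,-0.2,-4],[-3,-0.6,-1],[-4,-0.6,0],[-4,-0.6,0]],"delta_rot":[[0,0,0],[0,0,0],[0,0,0],[0,0,0],[0,0,0],[0,0,0],[0,0,0],[0,0,0]]}' 6 20
python3 -m crank '{"dp":[[-4,-0.6,0],[-4,-0.6,0],[-4,-0.6,0],[-4,-0.6,0],[-4,-0.6,0],[-4,-0.6,0],[-1,-0.2,0],[0,0,0]],"delta_rot":[[0,0,0],[0,0,0],[0,0,0],[0,0,-0.1],[0,0,-0.14],[0,0,-0.14],[0,0,-0.14],[0,0,-0.1]]}'
python3 go.py .466 .163 .25
```

```text
time: 11.3
position: [0.5103, -0.0848, 0.2506]
tool_rot: [-2.553, 1.829, -0.003]
ft_force: [-0.0, 0.6, -0.6]
grip_width: 0.637
time: 12.1
position: [0.4474, 0.161, 0.2502]
tool_rot: [-2.995, 0.945, -0.002]
ft_force: [0.7, 0.2, 0.2]
grip_width: 0.691
t 12.1 p [0.4474 0.161  0.2502] tool x,z [ 0.819 -0.574  0.001] [ 0.001  0.    -1.   ] F [0.7 0.2 0.2] g 0.691
q [ 0.39 -0.06 -0.75  1.79 -0.04  1.39 -0.97]
shift cm [ 1.41 -1.23  0.02]
```

```bash
python3 -m crank '{"dp":[[0.5,-0.4,0],[0.5,-0.4,0],[0.4,-0.4,0],[0,0,0],[0,0,0],[0,0,0],[0,0,0],[0,0,0]],"delta_rot":[[0,0,0],[0,0,-0.06],[0,0,-0.06],[0,0,0],[0,0,0],[0,0,0],[0,0,0],[0,0,0]]}'
python3 go.py .466 .163 .25
python3 - <<'E'
from h import *
import pickle
I={n:ctrl.camera_info(n) for n in('scene','wrist')};w=ctrl.get_image('wrist');s=ctrl.get_image('scene')
pickle.dump(I,open('i7.pkl','wb'))
cv2.imwrite('pics/w7.png',w);cv2.imwrite('pics/s7.png',cv2.resize(s[100:220,260:380],None,fx=5,fy=5,interpolation=2))
p=ctrl.get_state()['position']; M=R.from_rotvec(ctrl.get_state()['tool_rot']).as_matrix()
for sg in(1,-1):
  for dz in(-.019,.0,.005): X=p+M[:,0]*sg*.03+[0,0,dz];print(sg,dz,((proj('scene',X)-[260,100])*5).round(1),proj('wrist',X).round(1))
E
```

```text
time: 12.9
position: [0.4667, 0.1598, 0.2497]
tool_rot: [3.043, -0.781, 0.0]
ft_force: [-0.3, 0.0, 0.0]
grip_width: 0.691
t 12.9 p [0.4667 0.1598 0.2497] tool x,z [ 0.876 -0.482  0.   ] [ 0. -0. -1.] F [-0.3  0.   0. ] g 0.691
q [ 0.38 -0.   -0.76  1.76 -0.    1.39 -0.88]
shift cm [-0.21 -0.25 -0.03]
1 -0.019 [244.3 287. ] [294.8 220. ]
1 0.0 [247.4 262.9] [299.  231.4]
1 0.005 [248.2 256.5] [300.2 234.8]
-1 -0.019 [306.5 244.6] [209.2 220. ]
-1 0.0 [310.2 220.6] [204.7 231.4]
-1 0.005 [311.2 214.3] [203.4 234.8]
```

View pics/w7.png

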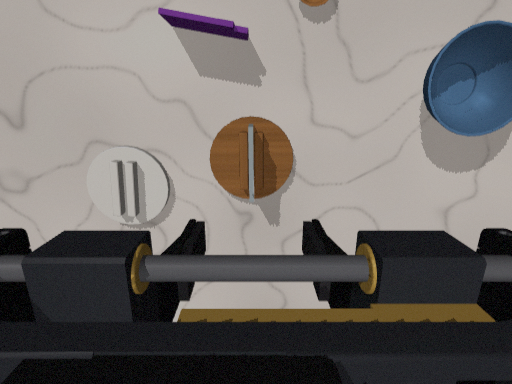

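View pics/s7.png

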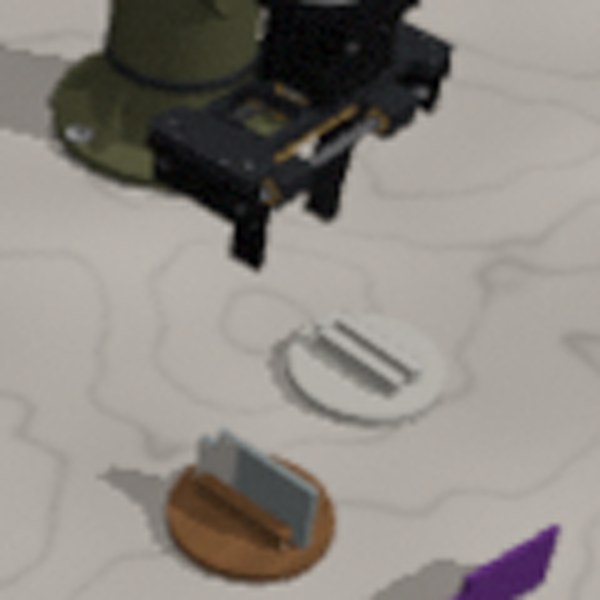

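```bash
python3 - <<'E'
from h import *
import pickle
I=pickle.load(open('i7.pkl','rb'));w=cv2.imread('pics/w7.png')
cv2.imwrite('pics/w7z.png',cv2.resize(w[105:210,195:305],None,fx=6,fy=5.5,interpolation=2))
hsv=cv2.cvtColor(w,cv2.COLOR_BGR2HSV)
m=((hsv[...,1]<60)).astype(np.uint8);c=np.zeros_like(m);c[100:215,235:270]=1
m&=c
for v in range(112,212,4):
    x=np.flatnonzero(m[v,235:270])+235; print(v,x.min() if len(x) else None,x.max() if len(x) else None,len(x))
E
```

```text
112 235 269 35
116 235 269 34
120 269 269 1
124 249 252 4
128 248 252 5
132 248 252 5
136 248 252 5
140 248 252 5
144 248 252 5
148 248 253 6
152 248 253 6
156 248 253 6
160 249 253 5
164 248 253 6
168 248 253 6
172 249 253 5
176 249 253 5
180 249 253 5
184 249 253 5
188 249 253 5
192 249 253 5
196 235 269 10
200 235 269 35
204 235 269 35
208 235 269 35
```

View pics/w7z.png

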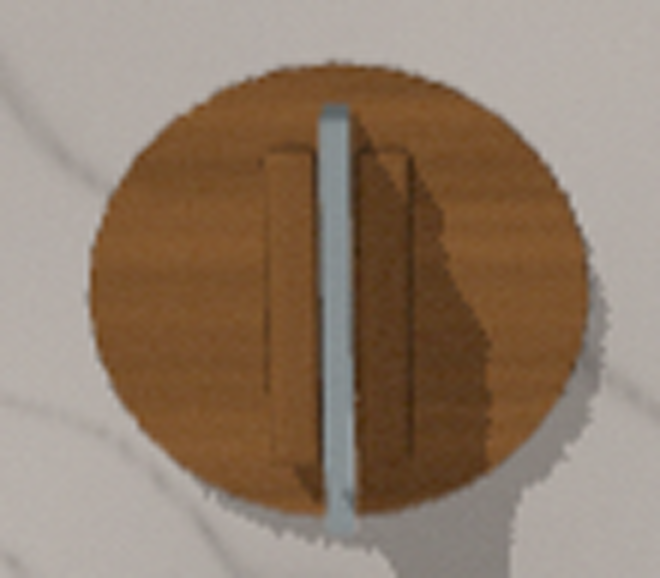

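```bash
python3 - <<'E'
from h import *
import pickle
I=pickle.load(open('i7.pkl','rb'))['wrist']
a=plane('wrist',(250.3,126.2),.068,I);b=plane('wrist',(251.3,195.2),.068,I);c=plane('wrist',(251.3,202),.052,I)
print(a,b,c,np.linalg.norm(a-b),np.linalg.norm((a-c)[:2]))
d=(c-a)[:2];d/=np.linalg.norm(d);print(d,np.degrees(np.arctan2(d[1],d[0])), 'mid',(a+c)/2)
s=[plane('wrist',(195+(u)/6,105+v/5.5),.012,I) for u,v in((90,285),(588,285),(335,62),(340,515))];print((s[0]+s[1])/2,(s[2]+s[3])/2)
E
python3 go.py .466 .163 .0725
```

```text
[0.48970824 0.20747602 0.068     ] [0.4490406  0.13144143 0.068     ] [0.44184989 0.11867104 0.052     ] 0.08622712192043541 0.10087986815084272
[-0.47440934 -0.88030437] -118.32089906185959 mid [0.46577906 0.16307353 0.06      ]
[0.46808492 0.16613988 0.012     ] [0.46618006 0.16337985 0.012     ]
t 13.0 p [0.4667 0.1599 0.2497] tool x,z [ 0.876 -0.481  0.   ] [ 0. -0. -1.] F [-0.3 -0.4  0.2] g 0.688
q [ 0.38 -0.   -0.76  1.76 -0.    1.39 -0.88]
shift cm [-0.21 -0.24 17.72]
```

```bash
python3 -m crank '{"dp":[[-0.2,-0.3,2],[0,0,3],[0,0,3],[0,0,3],[0,0,3],[0,0,2],[0,0,1],[0,0,1]],"delta_rot":[[0,0,0],[0,0,0],[0,0,0],[0,0,0],[0,0,0],[0,0,0],[0,0,0],[0,0,0]]}' 6 20
python3 go.py .4658 .1631 .034
python3 -m crank '{"dp":[[0,0,0.5],[0,0,0.5],[0,0,0.5],[0,0,0.5],[0,0,0],[0,0,0],[0,0,0],[0,0,0]],"delta_rot":[[0,0,0],[0,0,0],[0,0,0],[0,0,0],[0,0,0],[0,0,0],[0,0,0],[0,0,0]]}'
python3 go.py .4658 .1631 .034
python3 - <<'E'
from h import *
w=ctrl.get_image('wrist');s=ctrl.get_image('scene')
cv2.imwrite('pics/w8.png',w);cv2.imwrite('pics/s8.png',cv2.resize(s[150:230,270:350],None,fx=7,fy=7,interpolation=2))
E
```

```text
time: 13.8
position: [0.4667, 0.1636, 0.0694]
tool_rot: [-3.043, 0.78, -0.001]
ft_force: [0.5, -0.1, 0.1]
grip_width: 0.691
t 13.8 p [0.4667 0.1636 0.0694] tool x,z [ 0.877 -0.481  0.   ] [ 0.  0. -1.] F [ 0.5 -0.1  0.1] g 0.691
q [ 0.32  0.19 -0.77  1.98  0.15  1.03 -1.01]
shift cm [-0.05  0.09  3.54]
time: 14.6
position: [0.4666, 0.1635, 0.0499]
tool_rot: [-3.043, 0.78, -0.001]
ft_force: [0.2, -0.5, 0.0]
grip_width: 0.69
t 14.6 p [0.4666 0.1635 0.0499] tool x,z [ 0.877 -0.481  0.   ] [ 0. -0. -1.] F [ 0.2 -0.5  0. ] g 0.69
q [ 0.31  0.22 -0.76  2.    0.18  0.99 -1.04]
shift cm [-0.05  0.08  1.59]
```

View pics/w8.png

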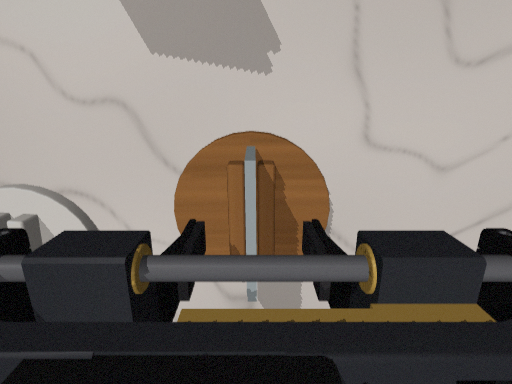

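View pics/s8.png

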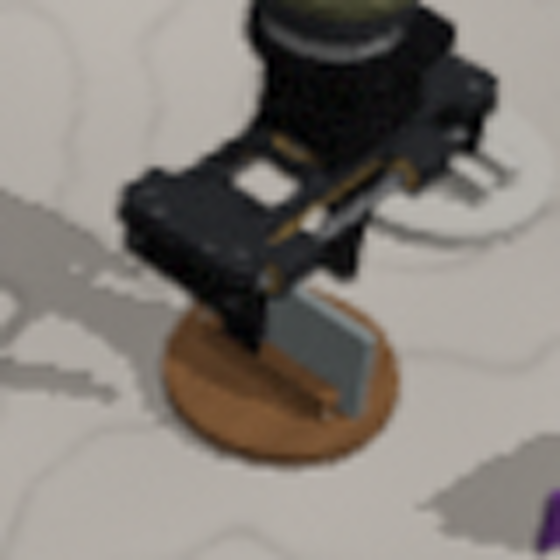

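```bash
python3 -m crank '{"dp":[[0,0.1,0.4],[0,0,0.4],[0,0,0.4],[0,0,0.2],[0,0,0],[0,0,0],[0,0,0],[0,0,0]],"delta_rot":[[0,0,0],[0,0,0],[0,0,0],[0,0,0],[0,0,0],[0,0,0],[0,0,0],[0,0,0]]}' 6 25
python3 -m crank '{"dp":[[0,0,0],[0,0,0],[0,0,0],[0,0,0],[0,0,0],[0,0,0],[0,0,0],[0,0,0]],"delta_rot":[[0,0,0],[0,0,0],[0,0,0],[0,0,0],[0,0,0],[0,0,0],[0,0,0],[0,0,0]]}' 0 25
python3 go.py .4658 .1631 .034
python3 - <<'E'
from h import *
w=ctrl.get_image('wrist')
cv2.imwrite('pics/w9.png',w)
E
```

```text
time: 15.5
position: [0.4661, 0.1627, 0.0358]
tool_rot: [3.043, -0.78, 0.0]
ft_force: [-1.3, 0.1, -0.1]
grip_width: 0.689
time: 16.3
position: [0.4658, 0.1626, 0.0356]
tool_rot: [3.043, -0.78, -0.0]
ft_force: [-0.2, 0.7, 1.3]
grip_width: 0.067
t 16.3 p [0.4658 0.1626 0.0356] tool x,z [ 0.877 -0.481 -0.   ] [-0. -0. -1.] F [-0.2  0.7  1.3] g 0.067
q [ 0.3   0.24 -0.75  2.01  0.2   0.97 -1.05]
shift cm [-0.03 -0.04  0.16]
```

View pics/w9.png

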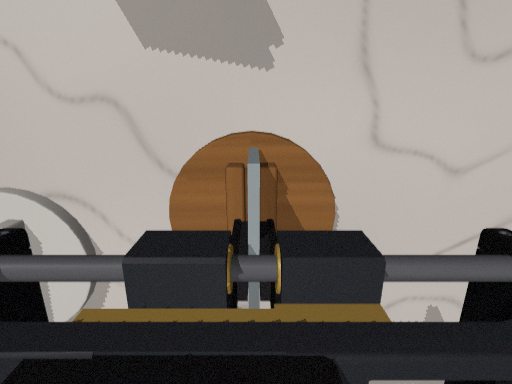

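The slide is held between the pads at a 5.8 mm opening. Lifting straight up.

```bash
python3 -m crank '{"dp":[[0,0,-0.5],[0,0,-1.5],[0,0,-2.5],[0,0,-3],[0,0,-3.5],[0,0,-3.5],[0,0,-3.5],[0,0,-3.5]],"delta_rot":[[0,0,0],[0,0,0],[0,0,0],[0,0,0],[0,0,0],[0,0,0],[0,0,0],[0,0,0]]}'
python3 - <<'E'
from h import *
s=ctrl.get_state();M=R.from_rotvec(s['tool_rot']);th=.322
for sl in (30,25):
    a=np.radians(sl);f=np.array([np.cos(th),np.sin(th),0]);u=np.array([0,0,1.])
    x=np.sin(a)*f+np.cos(a)*u; z=np.cos(a)*f-np.sin(a)*u; y=np.cross(z,x)
    G=R.from_matrix(np.c_[x,y,z]); print(sl,(M.inv()*G).as_rotvec().round(3),np.linalg.norm((M.inv()*G).as_rotvec()),y)
print(s['position'],s['grip_width'],s['joint_positions'].round(2))
w=ctrl.get_image('wrist');sc=ctrl.get_image('scene')
cv2.imwrite('pics/w10.png',np.hstack([cv2.resize(w,(400,300)),cv2.resize(sc[60:240,200:440],(400,300))]))
E
```

```text
time: 17.15
position: [0.4657, 0.1629, 0.2534]
tool_rot: [-3.043, 0.779, -0.003]
ft_force: [0.8, -0.6, -1.5]
grip_width: 0.066
30 [ 0.43   0.983 -0.745] 1.3064793220103512 [ 0.3164644  -0.94860439  0.        ]
25 [ 0.466  1.065 -0.731] 1.373191784228697 [ 3.16464401e-01 -9.48604387e-01 -1.38777878e-17]
[0.46565543 0.16293438 0.25341444] 0.06633794096720375 [ 0.39 -0.01 -0.77  1.75 -0.    1.39 -0.88]
```

View pics/w10.png

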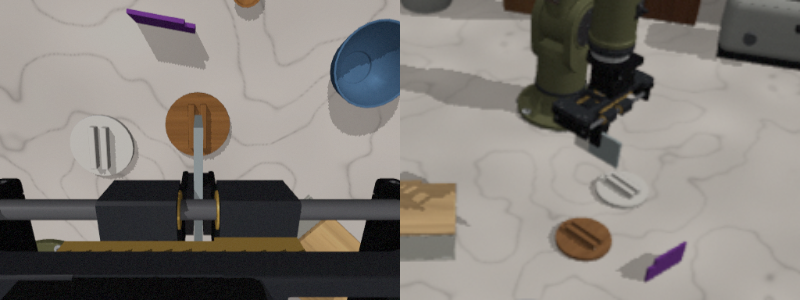

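```bash
python3 -m crank '{"dp":[[1.5,1.5,-1],[2.6,2.7,-1.2],[2.9,3.0,-1.4],[2.9,3.0,-1.4],[2.9,3.0,-1.4],[2.9,3.0,-1.4],[2.9,3.0,-1.4],[2.9,3.0,-1.4]],"delta_rot":[[0,0,0],[0,0,0],[0,0,0],[0,0,0],[0,0,0],[0,0,0],[0,0,0],[0,0,0]]}'
python3 -m crank '{"dp":[[2.2,2.3,0],[1,1,0],[0,0,0],[0,0,0],[0,0,0],[0,0,0],[0,0,0],[0,0,0]],"delta_rot":[[0,0,0],[0.04,0.1,-0.075],[0.04,0.1,-0.075],[0.04,0.1,-0.075],[0.04,0.1,-0.075],[0.04,0.1,-0.075],[0,0,0],[0,0,0]]}'
python3 go.py .564 -.193 .2
```

```text
time: 18.05
position: [0.5475, -0.1368, 0.3576]
tool_rot: [3.043, -0.78, 0.001]
ft_force: [-0.3, 0.2, -0.1]
grip_width: 0.063
time: 18.85
position: [0.5594, -0.1795, 0.357]
tool_rot: [-2.961, 0.178, -0.805]
ft_force: [1.6, 0.6, -0.1]
grip_width: 0.067
t 18.85 p [ 0.5594 -0.1795  0.357 ] tool x,z [ 0.856 -0.129  0.5  ] [ 0.508  0.035 -0.861] F [ 1.6  0.6 -0.1] g 0.067
q [ 0.82 -0.21 -0.34  1.82 -0.38  1.07  0.46]
shift cm [-7.28  2.79 13.71]
```

```bash
cat > rt.py <<'E'
import sys; from h import *
sl=float(sys.argv[1]);T=np.array(list(map(float,sys.argv[2:5])));th=.325;a=np.radians(sl)
f=np.array([np.cos(th),np.sin(th),0]);u=np.array([0,0,1.])
x=np.sin(a)*f+np.cos(a)*u; z=np.cos(a)*f-np.sin(a)*u; y=np.cross(z,x)
s=ctrl.get_state();M=R.from_rotvec(s['tool_rot']);r=(M.inv()*R.from_matrix(np.c_[x,y,z])).as_rotvec()
print("t",round(s['time'],2),'p',s['position'].round(4),'q',s['joint_positions'].round(2),'g',round(s['grip_width'],3),'F',s['ft_force'].round(1))
print("rot left",r.round(3),np.linalg.norm(r).round(3),"world shift",(T-s['position']).round(4),"in tool now cm",(M.inv().apply(T-s['position'])*100).round(2),"in final tool cm",(np.c_[x,y,z].T@(T-s['position'])*100).round(2))
E
python3 rt.py 30 .564 -.193 .25
```

```text
t 18.85 p [ 0.5594 -0.1795  0.357 ] q [ 0.82 -0.21 -0.34  1.82 -0.38  1.07  0.46] g 0.067 F [ 1.6  0.6 -0.1]
rot left [ 0.232  0.493 -0.366] 0.657 world shift [ 0.0046 -0.0135 -0.107 ] in tool now cm [-4.78  2.32  9.4 ] in final tool cm [-9.27  1.43  5.36]
```

```bash
python3 -m crank '{"dp":[[-0.6,0.3,1.2],[-0.7,0.3,1.1],[-0.8,0.3,1],[-0.9,0.2,0.9],[-1,0.2,0.8],[-1.1,0.2,0.7],[-1.1,0.2,0.6],[-1.1,0.2,0.6]],"delta_rot":[[0.029,0.062,-0.046],[0.029,0.062,-0.046],[0.029,0.062,-0.046],[0.029,0.062,-0.046],[0.029,0.062,-0.046],[0.029,0.062,-0.046],[0.029,0.062,-0.046],[0.029,0.062,-0.046]]}'
python3 rt.py 30 .564 -.193 .187
python3 - <<'E'
from h import *
sc=ctrl.get_image('scene');cv2.imwrite('pics/s11.png',cv2.resize(sc[40:230,120:340],None,fx=3.2,fy=3,interpolation=2))
E
```

```text
time: 19.65
position: [0.5569, -0.1919, 0.254]
tool_rot: [-2.547, -0.432, -1.483]
ft_force: [-0.3, 0.1, -1.5]
grip_width: 0.065
t 19.65 p [ 0.5569 -0.1919  0.254 ] q [ 0.7  -0.1   0.1   2.24 -1.29  0.95  1.94] g 0.065 F [-0.3  0.1 -1.5]
rot left [-0.005 -0.006  0.008] 0.011 world shift [ 0.0071 -0.0011 -0.067 ] in tool now cm [-5.51  0.3   3.86] in final tool cm [-5.48  0.33  3.9 ]
```

View pics/s11.png

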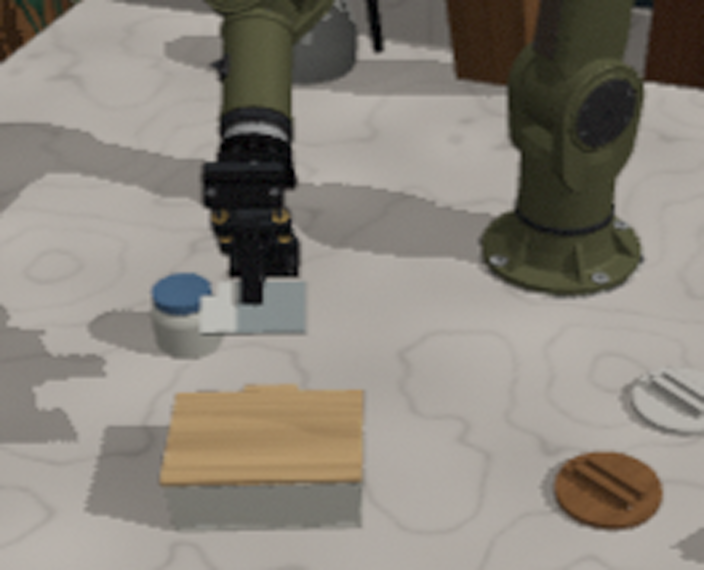

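```bash
python3 -m crank '{"dp":[[-0.35,0,0.25],[-0.35,0,0.25],[-0.35,0,0.25],[-0.35,0.1,0.25],[-0.35,0.1,0.25],[-0.35,0,0.25],[-0.35,0,0.25],[-0.35,0,0.25]],"delta_rot":[[0,0,0],[0,0,0],[0,0,0],[0,0,0],[0,0,0],[0,0,0],[0,0,0],[0,0,0]]}'
python3 rt.py 30 .564 -.193 .187
```

```text
time: 20.5
position: [0.5592, -0.1935, 0.2185]
tool_rot: [-2.551, -0.424, -1.48]
ft_force: [0.6, -0.5, -0.2]
grip_width: 0.065
t 20.5 p [ 0.5592 -0.1935  0.2185] q [ 0.7  -0.04  0.11  2.27 -1.36  0.93  2.04] g 0.065 F [ 0.6 -0.5 -0.2]
rot left [-0.001 -0.004  0.004] 0.005 world shift [ 0.0048  0.0005 -0.0315] in tool now cm [-2.5   0.1   1.97] in final tool cm [-2.49  0.11  1.98]
```

```bash
python3 -m crank '{"dp":[[-0.4,0,0.4],[-0.4,0,0.4],[-0.4,0,0.4],[-0.4,0,0.4],[-0.4,0,0.4],[-0.3,0,0.2],[-0.3,0,0.2],[0,0,0]],"delta_rot":[[0,0,0],[0,0,0],[0,0,0],[0,0,0],[0,0,0],[0,0,0],[0,0,0],[0,0,0]]}'
python3 rt.py 30 .5675 -.192 .183
python3 - <<'E'
from h import *
sc=ctrl.get_image('scene');cv2.imwrite('pics/scene12.png',sc);cv2.imwrite('pics/s12.png',cv2.resize(sc[90:220,140:270],None,fx=5,fy=4.5,interpolation=2))
t=ctrl.get_image('top');cv2.imwrite('pics/top12.png',t);cv2.imwrite('pics/t12.png',cv2.convertScaleAbs(cv2.resize(t[110:270,200:400],None,fx=4,fy=3.7,interpolation=2),alpha=1.5))
E
```

```text
time: 21.3
position: [0.5665, -0.1909, 0.1836]
tool_rot: [-2.551, -0.423, -1.479]
ft_force: [-0.1, -0.4, -0.3]
grip_width: 0.069
t 21.3 p [ 0.5665 -0.1909  0.1836] q [ 0.69  0.03  0.1   2.29 -1.44  0.9   2.14] g 0.069 F [-0.1 -0.4 -0.3]
rot left [-0.002 -0.003  0.003] 0.005 world shift [ 0.001  -0.0011 -0.0006] in tool now cm [-0.03  0.14  0.08] in final tool cm [-0.03  0.14  0.08]
```

View pics/s12.png

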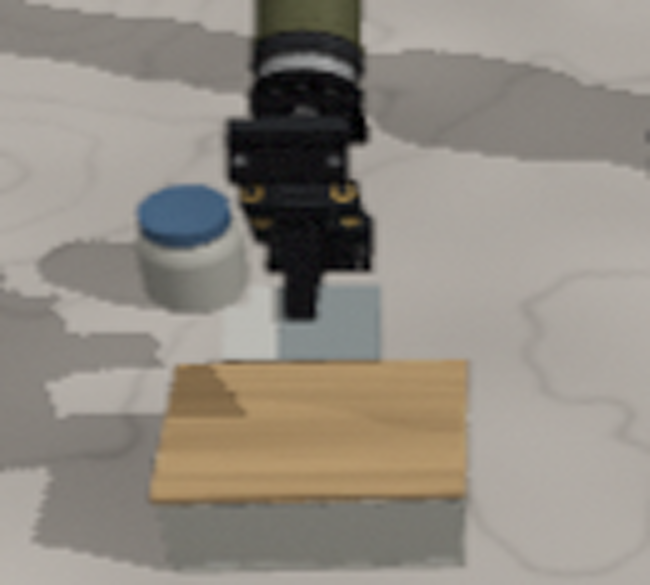

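View pics/t12.png

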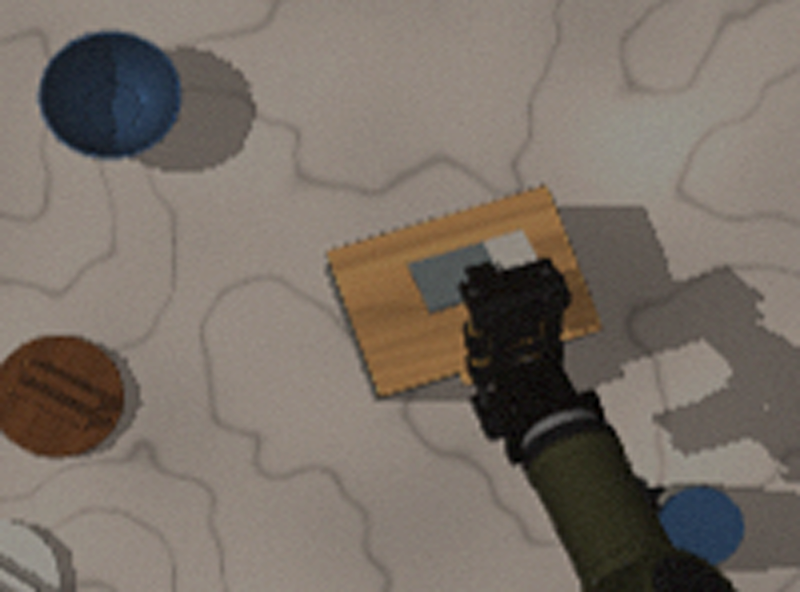

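```bash
python3 - <<'E'
from h import *
def tri(a,b):
    p,d=ray("top",a);q,e=ray("scene",b)
    s=np.linalg.lstsq(np.c_[d,-e],q-p,rcond=None)[0];X=p+s[0]*d;Y=q+s[1]*e
    return (X+Y)/2,np.linalg.norm(X-Y)
T=lambda u,v:(200+u/4,110+v/3.7);S=lambda u,v:(140+u/5,90+v/4.5)
a=tri(T(411,263),S(380,360));b=tri(T(526,231),S(223,359))
print('plain',a,'frost',b)
s=ctrl.get_state();M=R.from_rotvec(s['tool_rot']).as_matrix();tc=s['position']
mid=tc-.0044*M[:,2]
for n,sg in(('frost',1),('plain',-1)):print(n,mid+sg*.05*M[:,1], 'far corner',mid+sg*.05*M[:,1]+.028*M[:,2])
print('mid',mid,'height',mid[2]-.0855)
E
```

```text
plain (array([ 0.56761035, -0.13908274,  0.16663599]), np.float64(0.0061241234954117285)) frost (array([ 0.59784686, -0.23472398,  0.1678121 ]), np.float64(0.006153164086254631))
frost [ 0.57922743 -0.23969478  0.18672778] far corner [ 0.60225103 -0.2319059   0.17282643]
plain [ 0.54703578 -0.14501836  0.18645846] far corner [ 0.57005937 -0.13722948  0.17255711]
mid [ 0.56313161 -0.19235657  0.18659312] height 0.10109311817246734
```

The two views put the slide's corners within about 6 mm of the arm's own estimate. Its centre is over the box middle, 101 mm above the lid. I'll let it settle, do one more check and hand in.

```bash
python3 -m crank '{"dp":[[0,0,0],[0,0,0],[0,0,0],[0,0,0],[0,0,0],[0,0,0],[0,0,0],[0,0,0]],"delta_rot":[[0,0,0],[0,0,0],[0,0,0],[0,0,0],[0,0,0],[0,0,0],[0,0,0],[0,0,0]]}'
python3 -c "
from h import *
a=ctrl.get_image('scene');b=cv2.imread('pics/scene12.png');print('diff',cv2.absdiff(a,b)[90:220,140:270].mean())
print(ctrl.close_job())"
```

```text
time: 22.2
position: [0.5667, -0.191, 0.1843]
tool_rot: [-2.551, -0.424, -1.48]
ft_force: [-0.1, 0.4, -0.3]
grip_width: 0.065
diff 1.0857593688362919
the job is handed in; nothing more can be done
None
```

I closed the lid, took the slide out of its wooden stand, and handed the job in at 22.2 s with the slide held over the closed lid.

- **Lid:** I pushed it shut slowly with the closed fingertips. When it stopped there was 5 N on the tool, and the hinge and free edges read the same height (83.6 and 83.8 mm). A later scene picture also shows it flat.
- **Slide:** From the arm's own pose, its centre is 101 mm above the lid, within a few mm of the box's centre. The label face is up at a 30° slant, and the frosted, notched end points to the box's right. The grip held at 5.7 mm opening, and nothing changed over the last second.
- **Bystanders:** The bowl, jar and spoon were never touched. The bowl and jar showed in the last pictures; I did not measure whether either had shifted, and I did not look for the spoon again.

Two measurements disagreed:

- **Fingertips:** The lid contact and both camera views put them about 5 mm behind the reported TCP, not 19 mm ahead of it as stated. I set the grasp height from the observed value.
- **Camera check of the slide:** The top and scene views put its far corners within about 6 mm of the arm's estimate. The rays from the two views missed each other by about 6 mm.

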